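Lift the hot biscuit off the baking sheet with a turner

ROBOT

A 6-joint arm with a two-finger parallel gripper is mounted at the origin on a cart in front of the work surface, level with it; the furniture and walls round the work are solid. World frame = base frame: x ahead of the robot, y to its left, z up, the work surface at z = 0. Lengths are in m, angles in rad, forces in N, time in s.
With the tool pointing down it reaches from about 0.275 to 0.75 m from the base axis. Payload 10.2 kg.
Tool frame: the origin (TCP) lies midway between the tips of the shut fingers; the grasp point (between the pads) lies 19 mm behind it; z points along the fingers, y is the direction in which the jaws open and shut (so a half turn about z gives the same grasp; the last joint's range is limited). The gripper opens to 85 mm and grips with 20 to 120 N. Pads are 22 mm wide; open, the fingers measure 114 mm over their backs; the gripper's body (76 mm by 85 mm) begins 54 mm behind the grasp point. The pads swing forward as they close: fully open they stand 13 mm farther back than shut.
Start: joints at [1.011, 0.313, 1.498, -0, 1.331, -0.223], TCP at [0.174, 0.496, 0.231] pointing down, gripper open.
Joint ranges: [-2.94, 2.94], [-0.97, 2.17], [0.19, 2.56], [-1.23, 4.37], [0.02, 3.11], [-2.88, 2.88]. Speed limits (rad/s): [2.39, 2.39, 3.01, 3.14, 3.14, 3.14].

INTERFACE

Orientations are given as a unit quaternion [w, x, y, z].
In Python, from rig import arm gives the robot as it stands.
- The arm moves only by the shell command python3 -m pendant 'ROWS' [OPENING] [FORCE]. ROWS is JSON, a list of rows, each a list of 6 numbers: the shift along the tool's x, y, z in m, then the turn, a rotation vector about the tool's x, y, z in degrees. A call has 1 to 8 rows; each row shifts and turns the commanded pose from where the row before left it, along the tool's axes as they then stand; what a row does not reach is not made up. A row lasts 1/12 s, in which the tool goes at most 41.7 mm and 7.16 degrees, less where a joint would pass 70% of its speed; a pose out of reach is approached as far as the arm can. A call is refused whole if a number of a shift passes 0.0417 or a number of a turn 7.16, either way. A call with a gripper value outside its range is refused whole. OPENING is the closure in counts, from 0 (fully open) to 255 (shut), set as the call begins (- or left out, the last holds). The fingers move at their own pace and stop on an object; FORCE is the grip in N (left out, the last holds). Time passes only in rows, so rows that do not move let the fingers close. It gives the time, the measured TCP pose, the force and the opening at its end, in the units of the state.
- arm.sense(): the state, without advancing time (a new reading comes with each control period).
- arm.get_image(name): name is "scene" or "top"; returns the picture (420x560x3 uint8, red, green, blue); there is no depth.
- arm.camera_info(name): a dict with "fovy" (degrees; the focal length in pixels is half the picture's height over the tangent of half this angle, whatever the lens; pixels are square), "cx", "cy" (the principal point, pixels), "rvec" (rotation vector, rad) and "tvec" (3), from world to camera coordinates, as OpenCV has them. Camera axes: x right, y down, z forward; pixel columns grow to the right and rows downward; lengths in m; the calibration is good to about 2 mm. A picture is of the moment at which its call begins. camera_info takes no time and is no camera call.
- arm.job_done(): hands the job in, once; it reports no verdict.
The state is a dict: "time": time; "joints": joint angles; "joint_vel": joint speeds; "joint_torque": joint torques, N m; "eef_pos": TCP position; "tcp_rot": TCP orientation; "force": force on the tool from outside, world axes, zero at the start; "wrist_torque": the same for the moment, N m; "gripper_width": finger opening in m.
Only numpy, scipy, OpenCV 4.12 (cv2) and the standard library are available. Lean on these libraries where they do the work, as an engineer would, in place of code of your own. Each camera call takes 0.05 s, during which the arm holds its last target. There are 200 camera calls.

TASK

Use the turner to move the hot biscuit: slide its blade under the biscuit on the baking sheet, lift it and bring it out from beneath the wire riser, lower it on the blade over the free half of the cooling rack and let it off there, so that it lies flat and wholly on the rack beside the other biscuit. Then lay the turner down flat on the bare worktop. Do not touch the hot biscuit with the fingers or drop it on the worktop, do not knock the riser or shift the things on it, and leave the other biscuit where it is.

Things in the scene. Friction and masses are not known exactly. Their poses are not given: they have to be found in the camera images.
- turner: Loose kitchen turner, 0.2 kg, lying flat. Slotted polished steel blade 110 (x) x 85 (y) x 2 mm; origin at the centre of the blade's underside, +x to the blade's front edge, z up. From its rear edge a narrow neck rises back to a straight black handle that runs level from x = -219 to -94 mm, 20 mm wide (y), 24 mm high, its axis 55 mm above the blade's underside.
- turner_grip (a point): Point on the axis of the turner's handle, 150 mm behind the blade's centre and 55 mm above its underside; axes as the turner's. The handle's flat sides here are 20 mm apart in y.
- turner_nose (a point): Middle of the lower front edge of the turner's blade, 55 mm ahead of the blade's centre.
- baking_sheet: Fixed dark steel sheet, 260 (x) x 150 (y) mm; origin at the centre of its underside, z up. Floor 3 mm above the worktop. A lip up to 13 mm above the worktop runs along both long sides (inner faces at y = -72, +72 mm) and across the +x end (inner face x = +127 mm); the -x end (x = -130 mm) is open and flat. The +x end is under the riser.
- biscuit_hot: The hot biscuit: loose, round, brown with dark pieces, on the floor of the baking sheet, 6 to 27 mm short of its +x lip. 110 mm across, 13 mm thick, 0.09 kg. Origin at the centre of its underside, z up. The underside is flat out to 46 mm radius, then the lower rim bevels up to the full 55 mm radius at 4.5 to 7 mm height.
- wire_riser: Fixed low steel wire shelf over the +x end of the baking sheet; 200 (x) x 197 (y) mm, origin on the worktop under its centre, axes along the sheet's. Its wire top is 87 to 96 mm above the worktop, from x = -103 to +103 mm. Two leg loops, at y = -96 and +96 mm, stand outside the sheet's long sides; the -x side, where the sheet comes out, is open.
- dark_mug: Loose dark mug, 88 x 126 x 106 mm, standing on top of the riser. Leave it alone.
- spice_a: Loose spice jar with a green cap, 46 mm across, 106 mm high, standing on top of the riser. Leave it alone.
- cooling_rack: Fixed steel wire cooling rack, 300 (x) x 200 (y) mm, standing on the worktop; origin on the worktop under its centre, z up. The top of its wires is 22 mm above the worktop; the wires run along x, 17 mm apart. Its +x half carries the other biscuit; its -x half is free.
- biscuit_cool: The other biscuit, of the same size and shape as the hot one, lying loose on the +x half of the cooling rack. Origin at the centre of its underside. Leave it where it is.
There are look-alikes about, which are no part of the job. What is shaped like the biscuit_hot but purple is not meant.

How it is judged:
On the way, in this order (a step that is already met when the one before it is completed fails the run):
1. the hot biscuit is lifted off the baking sheet on the turner's blade, roughly level (contact force between turner and biscuit_hot above 0.2 N and z of biscuit_hot in the frame of baking_sheet above 0.012 m and angle between biscuit_hot's own z axis and vertical below 0.45 rad and contact force between biscuit_hot and baking_sheet below 0.05 N), for 0.2 s.
2. the hot biscuit, on the turner's blade, is brought low over the free half of the cooling rack (within 60 mm above its wires) (contact force between turner and biscuit_hot above 0.1 N and z of biscuit_hot in the frame of cooling_rack below 0.082 m and x of biscuit_hot in the frame of cooling_rack between -0.15 and 0.03 m and y of biscuit_hot in the frame of cooling_rack between -0.08 and 0.08 m), for 0.1 s.
At the end, for the whole second after the job is handed in: Hot biscuit flat, right way up and at rest on the rack's wires (tilt under 0.07 rad), centre at x -98 to 0 mm, y within 48 mm in the rack's frame. Turner released, at rest, flat on the worktop (within 6 mm, 0.06 rad), touching neither hot biscuit, sheet nor rack (x of biscuit_hot in the frame of cooling_rack between -0.098 and 0 m and y of biscuit_hot in the frame of cooling_rack between -0.048 and 0.048 m and z of biscuit_hot in the frame of cooling_rack between 0.018 and 0.026 m and angle between biscuit_hot's own z axis and vertical below 0.07 rad and linear speed of each of biscuit_hot, turner below 0.02 m/s and contact force between biscuit_hot and turner below 0.02 N and height (world z) of turner between -0.006 and 0.006 m and angle between turner's own z axis and vertical below 0.06 rad and contact force between turner and baking_sheet below 0.02 N and contact force between turner and cooling_rack below 0.02 N).
It fails at once if the hot biscuit lands on the worktop (height (world z) of biscuit_hot below 0.0012 m).
It fails at once if a finger or the arm touches the hot biscuit (over 0.3 N) (contact force between any of the fingers, the arm and biscuit_hot above 0.3 N).
It fails at once if the riser is knocked by the turner, the biscuit or the arm (over 3 N) (contact force between any of turner, biscuit_hot, the arm, the fingers and wire_riser above 3 N).
It fails at once if the mug or the jar on the riser is shifted by more than 15 mm (distance of any of dark_mug, spice_a from where it was at the start of the episode above 0.015 m).
It fails at once if the other biscuit is shifted by more than 15 mm (distance of biscuit_cool from where it was at the start of the episode above 0.015 m).
It also fails if it takes over 72 s, if anything falls off the work surface, if the arm or the gripper's body presses on something with over 40 N, if the wrist force passes 120 N, or if a joint passes its speed limit or range.

## Working session

There is one attempt and no reset: what is moved stays moved. The work goes in short steps, Python scripts to look and compute and a shell command to move; the robot and the scene stay as the last step left them, time stands still between calls to the robot, and variables do not carry over. Pictures are saved under pics/ and viewed, about 8 in all and at most 12, crops included, and the job is handed in when it is done.

```bash
mkdir -p pics; ls; python3 - <<'E'
from rig import arm
import cv2
for n in("scene","top"):
    cv2.imwrite(f"pics/{n}0.png",arm.get_image(n)[:,:,::-1]); print(n,arm.camera_info(n))
print(arm.sense())
E
```

```text
pics
scene {'fovy': 51.45130876859287, 'cx': 290.9605154903007, 'cy': 212.96948231817632, 'rvec': array([ 2.00061324, -1.19238716,  0.53748123]), 'tvec': array([-0.3537044 ,  0.36086889,  1.1338492 ])}
top {'fovy': 55.92161616716439, 'cx': 280.83654072278017, 'cy': 209.01595597448588, 'rvec': array([ 2.18876229, -1.83757591,  0.33713602]), 'tvec': array([-0.21835661,  0.50568843,  1.40300026])}
{'time': 0.1, 'joints': array([ 1.01062438e+00,  3.13405379e-01,  1.49835260e+00,  2.25575012e-06,
        1.33101321e+00, -2.23388237e-01]), 'joint_vel': array([ 7.40513278e-05, -1.27993723e-03, -3.50460611e-03, -3.02182400e-04,
        6.92241128e-04,  1.16816796e-03]), 'joint_torque': array([ 1.72636264e-03, -4.12904084e+01, -2.60136974e+01, -2.48014785e-04,
        3.11577387e-03,  1.02320874e-05]), 'eef_pos': array([0.17336802, 0.49530562, 0.23078971]), 'tcp_rot': array([-2.26014723e-04,  1.67597403e-01,  9.85855346e-01, -5.44200355e-04]), 'force': array([-0.60799887, -0.5802466 , -0.58370326]), 'wrist_torque': array([ 0.01920246, -0.03068609,  0.03099497]), 'gripper_width': 0.08558981648631007}
```

View pics/scene0.png

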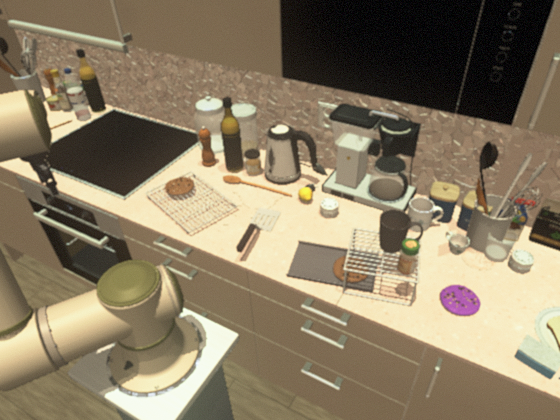

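View pics/top0.png

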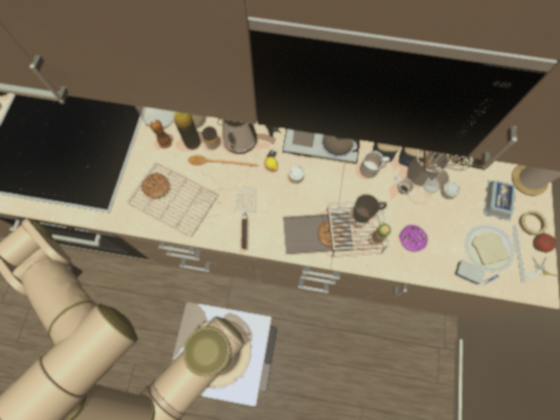

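The scene view shows the rack at (192,203), turner at (258,228), sheet and hot biscuit at (350,268) under the riser. The top view shows them at (173,198), (246,217) and (330,234). I'll enlarge crops next.

```bash
cat > u.py <<'E'
import numpy as np,cv2
from rig import arm
def cam(n):
    c=arm.camera_info(n);R,_=cv2.Rodrigues(np.array(c["rvec"]));f=210/np.tan(np.radians(c["fovy"]/2))
    return R,np.array(c["tvec"]),f,c["cx"],c["cy"]
def ray(n,u,v,z):
    R,t,f,cx,cy=cam(n);o=-R.T@t;d=R.T@np.array([(u-cx)/f,(v-cy)/f,1]);return o+d*(z-o[2])/d[2]
def proj(n,p):
    R,t,f,cx,cy=cam(n);q=R@np.array(p)+t;return q[0]/q[2]*f+cx,q[1]/q[2]*f+cy
E
python3 - <<'E'
import cv2,numpy as np
from u import *
t=cv2.imread("pics/top0.png")
a=cv2.resize(t[150:270,120:270],None,fx=5.3,fy=5,interpolation=cv2.INTER_CUBIC)
cv2.imwrite("pics/a.png",cv2.resize(t[155:265,120:265],(783,594),interpolation=cv2.INTER_CUBIC)) #5.4x
cv2.imwrite("pics/b.png",cv2.resize(t[185:265,275:395],(780,520),interpolation=cv2.INTER_CUBIC)) #6.5x
for n in("scene","top"): R,tt,*_=cam(n);print(n,-R.T@tt)
E
```

```text
scene [-0.37968485 -0.62935169  1.00035145]
top [ 0.02531448 -0.20427675  1.49313104]
```

View pics/a.png

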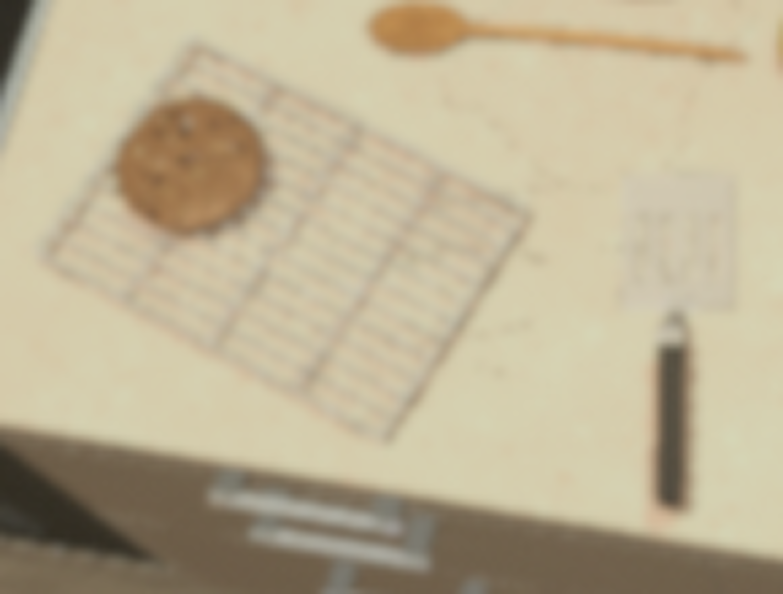

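View pics/b.png

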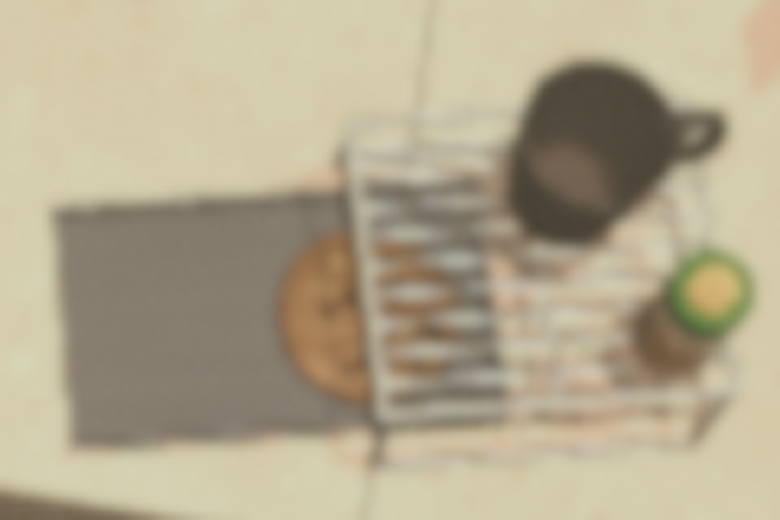

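Crop a shows the rack corners at (193,43), (530,212), (388,438), (45,258), the blade at (622-735,172-308) and the handle axis (674,340)-(673,508). Crop b shows the sheet's open end (57,208)-(75,445), the biscuit's left edge x=280 and the riser bar (352,150)-(378,418).

```bash
python3 - <<'E'
from u import *
np.set_printoptions(precision=4,suppress=True)
def A(x,y,z): return ray("top",120+(x+.5)/5.4-.5,155+(y+.5)/5.4-.5,z)
def B(x,y,z): return ray("top",275+(x+.5)/6.5-.5,185+(y+.5)/6.5-.5,z)
rk=[A(*p,.02) for p in[(193,43),(530,212),(388,438),(45,258)]]
print("rack",*rk,np.mean(rk,0)); d=rk[0]+rk[3]-rk[1]-rk[2];print("yaw+x",np.degrees(np.arctan2(d[1],d[0])),[np.linalg.norm(rk[i]-rk[i-1]) for i in range(4)])
bl=[A(*p,.002) for p in[(625,172),(735,172),(733,308),(622,305)]]
print("blade",*bl,np.mean(bl,0)); d=bl[0]+bl[1]-bl[2]-bl[3];print("yaw",np.degrees(np.arctan2(d[1],d[0])),[np.linalg.norm(bl[i]-bl[i-1]) for i in range(4)])
h=A(674,340,.067),A(673,508,.067);d=h[0]-h[1];print("handle",h,np.degrees(np.arctan2(d[1],d[0])),np.linalg.norm(d))
s=B(57,208,.003),B(75,445,.003);d=s[1]-s[0];print("sheet",s,np.linalg.norm(d),"yaw+x",np.degrees(np.arctan2(d[1],d[0]))+90)
l=B(57,208,.013),B(345,192,.013);d=l[1]-l[0];print("lip yaw",np.degrees(np.arctan2(d[1],d[0])))
l=B(75,445,.013),B(340,430,.013);d=l[1]-l[0];print("lip yaw",np.degrees(np.arctan2(d[1],d[0])))
pts=np.array([B(*p,.012)[:2] for p in[(345,235),(312,255),(290,285),(280,315),(287,350),(310,380),(340,398),(362,403)]])
M=np.c_[2*pts,np.ones(len(pts))];q=np.linalg.lstsq(M,(pts**2).sum(1),rcond=None)[0];print("bisc",q[:2],np.sqrt(q[2]+q[:2]@q[:2]))
print("riser",B(348,148,.092),B(380,420,.092),"coolb",A(193,165,.03))
# biscuit scene check
im=arm.get_image("scene");cv2.imwrite("pics/s.png",cv2.resize(im[210:310,280:430,::-1],(780,520),interpolation=cv2.INTER_CUBIC))
E
```

```text
rack [0.6727 0.4225 0.02  ] [0.5814 0.1372 0.02  ] [0.3931 0.1977 0.02  ] [0.4832 0.4803 0.02  ] [0.5326 0.3094 0.02  ]
yaw+x 72.28538020302275 [np.float64(0.19815763294006677), np.float64(0.2995487622447396), np.float64(0.1977529028946359), np.float64(0.29662928713447023)]
blade [0.6328 0.0779 0.002 ] [ 0.6474 -0.0042  0.002 ] [ 0.5395 -0.024   0.002 ] [0.5274 0.0575 0.002 ] [0.5868 0.0268 0.002 ]
yaw 10.664608299013588 [np.float64(0.10737303758691788), np.float64(0.08344120125768854), np.float64(0.10977866140058665), np.float64(0.0823542537301207)]
handle (array([0.4862, 0.0045, 0.067 ]), array([ 0.3669, -0.0196,  0.067 ])) 11.380985733454027 0.12178958217971347
sheet (array([ 0.538 , -0.1381,  0.003 ]), array([ 0.3933, -0.1738,  0.003 ])) 0.1491198212976341 yaw+x -76.13603435729254
lip yaw -76.58478263021685
lip yaw -76.68230356989456
bisc [ 0.4984 -0.3354] 0.05315330207060755
riser [ 0.5734 -0.3026  0.092 ] [ 0.4151 -0.3415  0.092 ] coolb [0.5707 0.39   0.03  ]
```

View pics/s.png

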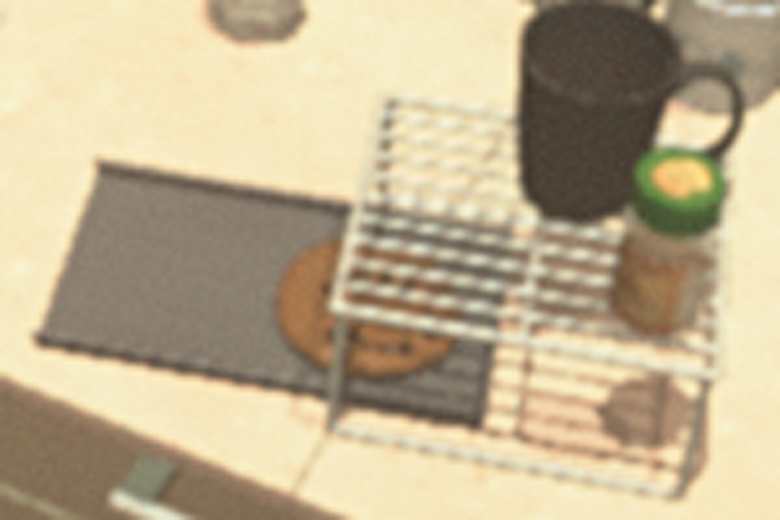

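Scene crop: biscuit lies half under the riser, with its left edge at (275,305). The numbers agree: sheet yaw is −76.4°, and the biscuit is about 20 mm short of the lip at sheet y of about −10 mm. I'll grasp with tool x along the turner's +x.

```bash
cat >> u.py <<'E'
from scipy.spatial.transform import Rotation as Ro
def pose():
    s=arm.sense();q=s["tcp_rot"];return np.array(s["eef_pos"]),Ro.from_quat([q[1],q[2],q[3],q[0]])
def Rt(yaw,down=0): # turner pose: yaw deg, nose-down deg; tool x=turner x, tool z=-turner z
    return Ro.from_euler("ZYX",[yaw,down,180],degrees=True)
def go(p,R):
    p0,R0=pose();r=(R0.inv()*R).as_rotvec(degrees=True);d=R.inv().apply(np.array(p)-p0)
    print("rot",r.round(2),"then shift mm",(d*1000).round(1),"|d|",round(np.linalg.norm(d)*1000))
def st():
    s=arm.sense();p,R=pose();print(round(s["time"],2),p.round(4),R.as_euler("ZYX",degrees=True).round(2),"F",np.round(s["force"],1),"w",round(s["gripper_width"],4),"j",np.round(s["joints"],2))
E
R8='[[0,0,0,0,0,7.14],[0,0,0,0,0,7.14],[0,0,0,0,0,7.14],[0,0,0,0,0,7.14],[0,0,0,0,0,7.14],[0,0,0,0,0,7.14],[0,0,0,0,0,7.14]]' ; unset R8
python3 -m pendant '[[0,0,0,0,0,7.14],[0,0,0,0,0,7.14],[0,0,0,0,0,7.14],[0,0,0,0,0,7.14],[0,0,0,0,0,7.14],[0,0,0,0,0,7.14],[0,0,0,0,0,7.14]]' 0 100
python3 -m pendant '[[0,0,0,0,0,7.14],[0,0,0,0,0,7.14],[0,0,0,0,0,7.14],[0,0,0,0,0,7.14],[0,0,0,0,0,7.14],[0,0,0,0,0,7.14],[0,0,0,0,0,7.14]]'
python3 -m pendant '[[0,0,0,0,0,7.14],[0,0,0,0,0,7.14],[0,0,0,0,0,7.14],[0,0,0,0,0,7.14],[0,0,0,0,0,7.14],[0,0,0,0,0,7.14],[0,0,0,0,0,7.14]]'
python3 -m pendant '[[0.0104,0.0337,0.005,0,0,0],[0.0104,0.0337,0.005,0,0,0],[0.0104,0.0337,0.005,0,0,0],[0.0104,0.0337,0.005,0,0,0],[0.0104,0.0337,0.005,0,0,0],[0.0104,0.0337,0.005,0,0,0],[0.0104,0.0337,0.005,0,0,0],[0.0104,0.0337,0.005,0,0,0]]'
python3 -m pendant '[[0.0104,0.0337,0.005,0,0,0],[0.0104,0.0337,0.005,0,0,0],[0.0104,0.0337,0.005,0,0,0],[0.0104,0.0337,0.005,0,0,0],[0.0104,0.0337,0.005,0,0,0],[0.0104,0.0337,0.005,0,0,0],[0.0104,0.0337,0.005,0,0,0],[0.0104,0.0337,0.005,0,0,0]]'
python3 -m pendant '[[0,0,0,0,0,0],[0,0,0,0,0,0]]'
python3 -c "
from u import *
st(); go([.438,-.003,.036],Rt(10.8))"
```

```text
time: 0.73
eef_pos: [0.1734, 0.4954, 0.2311]
tcp_rot: [0.0, 0.571, 0.821, -0.0]
force: [0.4, 1.4, 0.8]
gripper_width: 0.0853
time: 1.32
eef_pos: [0.1734, 0.4954, 0.231]
tcp_rot: [0.0, 0.864, 0.503, -0.0]
force: [-0.2, 1.4, -0.6]
gripper_width: 0.085
time: 1.9
eef_pos: [0.1734, 0.4954, 0.231]
tcp_rot: [0.0, 0.996, 0.091, -0.0]
force: [-0.1, -0.1, 0.0]
gripper_width: 0.0855
time: 2.57
eef_pos: [0.3059, 0.2446, 0.1911]
tcp_rot: [-0.0, 0.996, 0.094, 0.0]
force: [0.6, 0.4, 0.6]
gripper_width: 0.0854
time: 3.23
eef_pos: [0.4381, -0.0049, 0.151]
tcp_rot: [-0.0, 0.996, 0.094, 0.0]
force: [1.5, 0.9, 0.5]
gripper_width: 0.0855
time: 3.4
eef_pos: [0.4378, -0.0042, 0.1508]
tcp_rot: [-0.0, 0.996, 0.092, -0.001]
force: [0.2, 0.6, -0.6]
gripper_width: 0.0854
3.4 [ 0.4378 -0.0042  0.1508] [ 1.0600e+01  7.0000e-02 -1.7996e+02] F [ 0.2  0.6 -0.6] w 0.0854 j [-0.28  0.21  1.86  0.    1.07  1.11]
rot [-0.04  0.07 -0.2 ] then shift mm [  0.5  -1.2 114.8] |d| 115
```

```bash
python3 -m pendant '[[0,0,0.023,0,0,0],[0,0,0.023,0,0,0],[0,0,0.023,0,0,0],[0,0,0.023,0,0,0],[0,0,0.0228,0,0,0],[0,0,0,0,0,0]]' >/dev/null
python3 -m pendant '[[0,0,0,0,0,0],[0,0,0,0,0,0],[0,0,0,0,0,0],[0,0,0,0,0,0],[0,0,0,0,0,0],[0,0,0,0,0,0],[0,0,0,0,0,0],[0,0,0,0,0,0]]' 255 100
python3 -m pendant '[[0,0,0,0,0,0],[0,0,0,0,0,0],[0,0,-0.02,0,0,0],[0,0,-0.02,0,0,0],[0,0,-0.02,0,0,0],[0,0,0,0,0,0],[0,0,0,0,0,0],[0,0,0,0,0,0]]'
python3 -c "
from u import *
st()
cv2.imwrite('pics/g.png',cv2.resize(arm.get_image('scene')[150:310,200:430,::-1],(800,556),interpolation=cv2.INTER_CUBIC))
# yaw to -76.4, blade centre at sheet x=-.085,y=-.010, 30mm up
e=np.array([.235,-.972]);n=np.array([.972,.235]);c=np.array([.4962,-.2823])
g=c+(-.085-.15)*e-.010*n
print(g);go([g[0],g[1],.08],Rt(-76.4))"
```

```text
time: 4.57
eef_pos: [0.4378, -0.0032, 0.0369]
tcp_rot: [0.0, 0.996, 0.094, 0.0]
force: [-2.3, 0.2, 6.2]
gripper_width: 0.0183
time: 5.23
eef_pos: [0.437, -0.003, 0.0954]
tcp_rot: [-0.0, 0.996, 0.094, -0.001]
force: [0.0, 0.1, -2.4]
gripper_width: 0.0184
5.23 [ 0.437  -0.003   0.0954] [ 1.0760e+01  1.1000e-01 -1.7995e+02] F [ 0.   0.1 -2.4] w 0.0184 j [-0.28  0.3   1.92 -0.    0.93  1.11]
[ 0.431255 -0.05623 ]
rot [5.000e-02 1.500e-01 8.716e+01] then shift mm [50.5 18.  15.3] |d| 56
```

View pics/g.png

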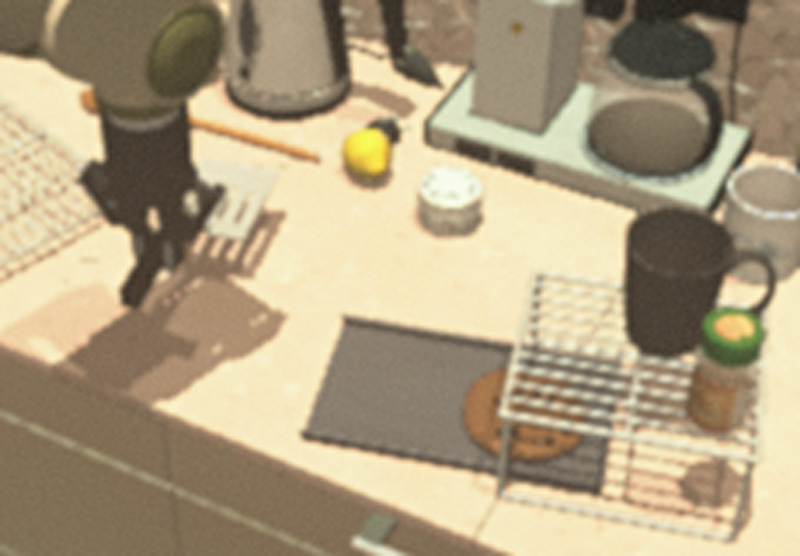

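Picture: the turner hangs level in the jaws (blade at (240,200)), and a white ramekin stands at (450,205). I'll back off and lift before swinging.

```bash

python3 -m pendant '[[-0.02,0,-0.015,0,0,0],[-0.02,0,-0.015,0,0,0],[0,0,0,0,0,6.7],[0,0,0,0,0,6.7],[0,0,0,0,0,6.7],[0,0,0,0,0,6.7],[0,0,0,0,0,6.7],[0,0,0,0,0,6.7]]' >/dev/null
python3 -m pendant '[[0,0,0,0,0,6.7],[0,0,0,0,0,6.7],[0,0,0,0,0,6.7],[0,0,0,0,0,6.7],[0,0,0,0,0,6.7],[0,0,0,0,0,6.7],[0,0,0,0,0,6.75],[0,0,0,0,0,0]]'
python3 -c "
from u import *
st()
e=np.array([.235,-.972]);n=np.array([.972,.235]);c=np.array([.4962,-.2823])
g=c+(-.085-.15)*e-.010*n
go([g[0],g[1],.06],Rt(-76.4))"
```

```text
time: 6.62
eef_pos: [0.3978, -0.0104, 0.1255]
tcp_rot: [0.0, 0.785, -0.62, -0.001]
force: [-1.0, 0.0, -1.9]
gripper_width: 0.0183
6.62 [ 0.3978 -0.0104  0.1255] [-7.6640e+01  8.0000e-02  1.7989e+02] F [-1.   0.  -1.9] w 0.0183 j [-0.32  0.17  1.99  0.    0.98  2.59]
rot [ 0.11  0.08 -0.24] then shift mm [ 52.4 -21.7  65.5] |d| 87
```

```bash

python3 -m pendant '[[0.015,-0.0072,0.01,0,0,0],[0.0187,-0.0072,0.02,0,0,0],[0.0187,-0.0073,0.02,0,0,0],[0,0,0.0155,0,0,-0.24],[0,0,0,0,0,0],[0,0,0,0,0,0]]'
python3 -c "
from u import *
st()
a=arm.get_image('top')[150:270,220:395,::-1];b=arm.get_image('scene')[180:300,220:430,::-1]
A=cv2.resize(a,(600,411),interpolation=cv2.INTER_CUBIC);B=cv2.resize(b,(600,343),interpolation=cv2.INTER_CUBIC)
cv2.imwrite('pics/h.png',cv2.resize(np.vstack([A,B])[:,:],(477,600)))
cv2.imwrite('pics/top1.png',arm.get_image('top')[:,:,::-1])
cv2.imwrite('pics/h2.png',cv2.resize(a,(787,540),interpolation=cv2.INTER_CUBIC))
"
```

```text
time: 7.12
eef_pos: [0.431, -0.056, 0.0603]
tcp_rot: [0.0, 0.788, -0.616, -0.001]
force: [0.4, 1.0, -2.6]
gripper_width: 0.0183
7.12 [ 0.431  -0.056   0.0603] [-7.6030e+01  1.1000e-01  1.7987e+02] F [ 0.4  1.  -2.6] w 0.0183 j [-0.4   0.36  1.96  0.    0.83  2.5 ]
```

View pics/h2.png

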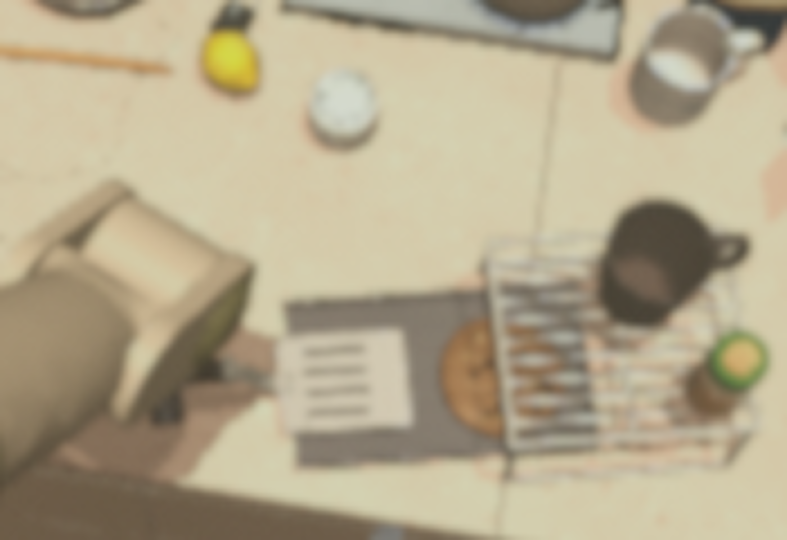

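Picture: the blade front edge is (403,328)-(412,428), just short of the biscuit (left edge 442,378) and about in line with it.

```bash
python3 -c "
from u import *
np.set_printoptions(precision=4,suppress=True)
e=np.array([.235,-.972]);n=np.array([.972,.235]);c=np.array([.4962,-.2823])
B=lambda x,y,z:ray('top',220+(x+.5)/4.5-.5,150+(y+.5)/4.5-.5,z)[:2]
for p in[(403,328),(412,428),(293,433),(280,335)]:
  d=B(*p,.026)-c;print(d@e,d@n)
p,R=pose();print('model nose',[(p[:2]+.205*e-c)@e,(p[:2]+.205*e-c)@n])
d=B(442,378,.01)-c;print('bisc edge',d@e,d@n)
for dn in(2,):
  # nose height .001 above floor, nose at sheet x=-.028
  R=Rt(-76.4,dn);nose=np.r_[c-.028*e-.010*n,.0045]
  grip=nose+R.apply([-.205,0,-.055]);tcp=grip+R.apply([0,0,.019]);print(tcp);go(tcp,R)
"
```

```text
-0.032220437018999536 0.03598309529466856
-0.03257738385333499 -0.053679590998001604
-0.13390812447574604 -0.051732203154862634
-0.13919347827736497 0.036222062885762935
model nose [np.float64(-0.02982429252024923), np.float64(-0.009222798365166806)]
bisc edge -0.0007881086667539697 -0.006474108531228316
[ 0.432  -0.0595  0.0476]
rot [-0.06 -2.04  0.34] then shift mm [ 3.7  0.8 14.1] |d| 15
```

```bash

python3 -m pendant '[[0,0,0,0,-2.0,0.3],[0.002,0,0.006,0,0,0],[0.002,0,0.006,0,0,0],[0,0,0,0,0,0],[0,0,0,0,0,0]]'
for i in 1 2; do python3 -m pendant '[[0,0,0.001,0,0,0],[0,0,0,0,0,0]]'|grep -E "pos|force"; python3 -m pendant '[[0,0,0.001,0,0,0],[0,0,0,0,0,0]]'|grep -E "pos|force"; done
```

```text
time: 7.68
eef_pos: [0.4324, -0.0598, 0.0486]
tcp_rot: [-0.011, 0.786, -0.619, -0.014]
force: [-0.5, -0.4, -1.8]
gripper_width: 0.0184
eef_pos: [0.4327, -0.0598, 0.0479]
force: [-0.1, -0.3, -1.6]
eef_pos: [0.4328, -0.0598, 0.047]
force: [0.1, 1.4, 0.3]
eef_pos: [0.4328, -0.0599, 0.046]
force: [0.0, 1.7, 2.7]
eef_pos: [0.4329, -0.0599, 0.045]
force: [0.1, 2.2, 2.3]
```

```bash

python3 -m pendant '[[0.006,0,-0.0012,0,0,0],[0.008,0,-0.0003,0,0,0],[0.008,0,-0.0003,0,0,0],[0.008,0,-0.0003,0,0,0],[0.008,0,-0.0003,0,0,0],[0.008,0,-0.0003,0,0,0]]'|grep -E "pos|force"
for i in 1; do python3 -m pendant '[[0.007,0,-0.0002,0,0,0],[0.007,0,-0.0002,0,0,0],[0.007,0,-0.0003,0,0,0]]'|grep -E "pos|force"; python3 -m pendant '[[0.007,0,-0.0002,0,0,0],[0.007,0,-0.0002,0,0,0],[0.007,0,-0.0003,0,0,0]]'|grep -E "pos|force"; done
python3 -c "
from u import *
p,R=pose();e=np.array([.235,-.972]);n=np.array([.972,.235]);c=np.array([.4962,-.2823]);x=p+R.apply([.205,0,.036])
st();print(x,(x[:2]-c)@e,(x[:2]-c)@n)"
```

```text
eef_pos: [0.4435, -0.1055, 0.0459]
force: [-1.1, 1.8, 2.6]
eef_pos: [0.4485, -0.1257, 0.0459]
force: [-0.8, 1.7, 2.8]
eef_pos: [0.4534, -0.146, 0.0459]
force: [-0.7, 2.6, 2.6]
9.35 [ 0.4534 -0.146   0.0459] [-76.45   2.01 179.99] F [-0.7  2.6  2.6] w 0.0185 j [-0.57  0.46  1.84  0.03  0.87  2.31]
[ 0.50108815 -0.34394527  0.00270908] 0.06106791510902041 -0.009735355617091967
```

```bash

for i in 1; do python3 -m pendant '[[0.007,0,-0.0002,0,0,0],[0.007,0,-0.0002,0,0,0],[0.007,0,-0.0003,0,0,0]]'|grep -E "pos|force"; python3 -m pendant '[[0.007,0,-0.0002,0,0,0],[0.007,0,-0.0002,0,0,0],[0.007,0,-0.0003,0,0,0]]'|grep -E "pos|force"; done
python3 -m pendant '[[0.006,0,-0.0002,0,0,0],[0.004,0,-0.0002,0,0,0],[0,0,0,0,0,0]]'|grep -E "pos|force"
python3 -c "
from u import *
st()
cv2.imwrite('pics/i.png',cv2.resize(arm.get_image('scene')[200:310,270:430,::-1],(800,550),interpolation=cv2.INTER_CUBIC))"
```

```text
eef_pos: [0.4583, -0.1664, 0.0458]
force: [-0.8, 2.1, 2.7]
eef_pos: [0.4633, -0.1869, 0.0458]
force: [-0.2, 2.9, 2.3]
eef_pos: [0.4657, -0.1971, 0.0459]
force: [0.5, -1.3, 1.4]
10.1 [ 0.4657 -0.1971  0.0459] [ -76.48    1.94 -179.98] F [ 0.5 -1.3  1.4] w 0.0184 j [-0.64  0.51  1.75  0.03  0.91  2.24]
```

View pics/i.png

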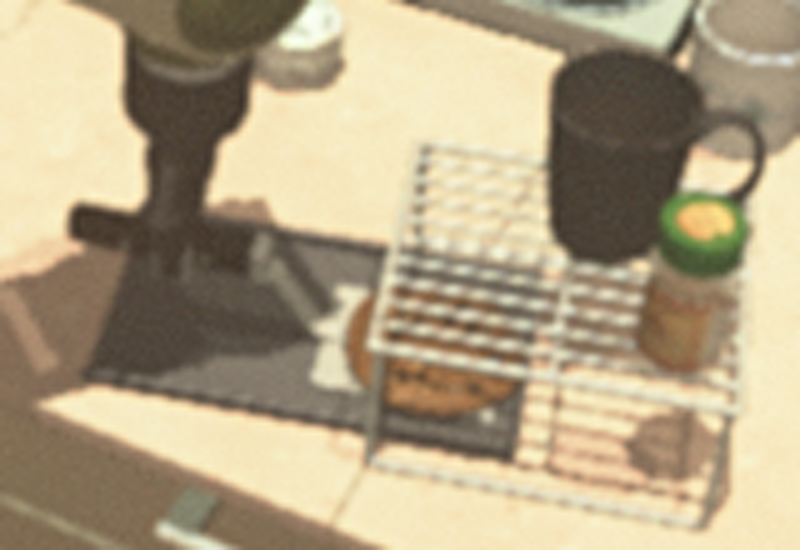

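Picture: the blade is under the biscuit. Its front corner shows beyond at (487,412), with the rear edge strip at x 315-365. I'll lift it slightly nose-up and then retract.

```bash

python3 -m pendant '[[0,0,-0.001,0,1,0],[0,0,-0.002,0,1,0],[0,0,-0.003,0,1,0],[0,0,-0.004,0,0.5,0],[0,0,-0.005,0,0,0],[0,0,-0.004,0,0,0],[0,0,-0.003,0,0,0],[0,0,0,0,0,0]]'|grep -E "pos|force"
python3 -m pendant '[[0,0,0,0,0,0],[0,0,0,0,0,0],[0,0,0,0,0,0],[0,0,0,0,0,0]]'|grep -E "pos|force"
python3 -c "
from u import *
st();p,R=pose();x=p+R.apply([.205,0,.036]);print(x)
cv2.imwrite('pics/k.png',cv2.resize(arm.get_image('scene')[200:310,270:430,::-1],(800,550),interpolation=cv2.INTER_CUBIC))"
```

```text
eef_pos: [0.4657, -0.1959, 0.0687]
force: [0.6, 0.3, -3.7]
eef_pos: [0.4653, -0.1957, 0.0677]
force: [0.8, 0.2, -3.6]
11.15 [ 0.4653 -0.1957  0.0677] [-76.45  -1.48 179.98] F [ 0.8  0.2 -3.6] w 0.0186 j [-0.62  0.46  1.76 -0.02  0.9   2.3 ]
[ 0.51349008 -0.39579358  0.03697794]
```

View pics/k.png

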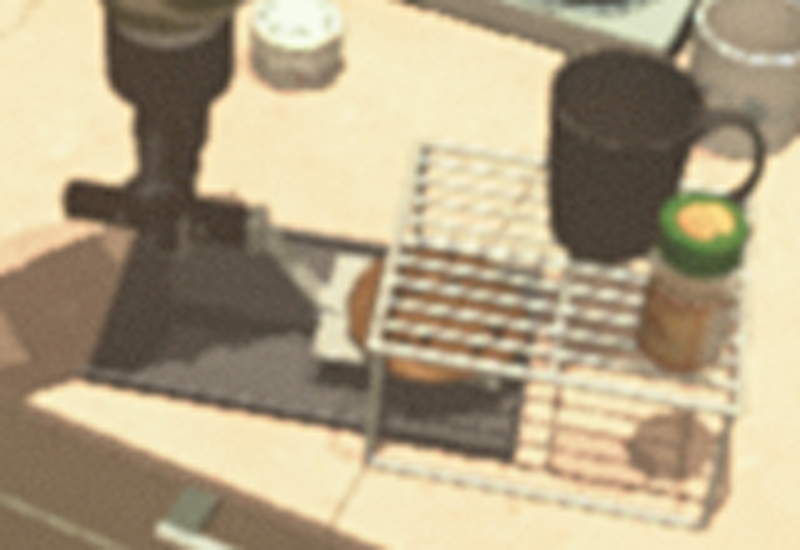

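Picture: the biscuit rides on the blade, clear of the sheet (shadow underneath). Wrist load rose by about 0.9 N. Retracting gently.

```bash

python3 -m pendant '[[-0.002,0,0,0,0,0],[-0.004,0,-0.0001,0,0,0],[-0.006,0,-0.0002,0,0,0],[-0.008,0,-0.0002,0,0,0],[-0.010,0,-0.0003,0,0,0],[-0.012,0,-0.0003,0,0,0],[-0.012,0,-0.0003,0,0,0],[-0.012,0,-0.0003,0,0,0]]'|grep -E "pos|force"
python3 -m pendant '[[-0.012,0,-0.0003,0,0,0],[-0.012,0,-0.0003,0,0,0],[-0.012,0,-0.0003,0,0,0],[-0.012,0,-0.0003,0,0,0],[-0.011,0,-0.0003,0,0,0],[-0.009,0,-0.0003,0,0,0],[-0.007,0,-0.0002,0,0,0],[-0.005,0,-0.0001,0,0,0]]'|grep -E "pos|force"
python3 -m pendant '[[-0.003,0,0,0,0,0],[-0.001,0,0,0,0,0],[0,0,0,0,0,0]]'
python3 -c "
from u import *
st()
c=np.array([.5326,.3094]);e=np.array([.304,.953])
R=Rt(72.3,-1.5);b=np.r_[c-.06*e,.0]
# blade centre 14mm behind biscuit centre
for bx in(-.075,):
  g=c+(bx-.15)*e;print(g);go([g[0],g[1],.12],R)
a=ray('top',296,176,.04);print('ramekin',a)
print('spoon end',ray('top',257,165,.01),'lemon',ray('top',271,163,.02))
"
```

```text
eef_pos: [0.4495, -0.13, 0.0679]
force: [0.1, 0.0, -3.0]
eef_pos: [0.431, -0.0529, 0.0679]
force: [0.1, -0.0, -3.0]
time: 12.78
eef_pos: [0.4303, -0.0498, 0.0678]
tcp_rot: [0.008, 0.786, -0.619, 0.01]
force: [-0.4, 0.6, -2.7]
gripper_width: 0.0183
12.78 [ 0.4303 -0.0498  0.0678] [ -76.45   -1.51 -180.  ] F [-0.4  0.6 -2.7] w 0.0183 j [-0.37  0.33  1.96 -0.03  0.83  2.55]
[0.4642   0.094975]
rot [   3.9   -0.  -148.7] then shift mm [149.6 -11.7 -48.3] |d| 158
ramekin [ 0.70518108 -0.16063879  0.04      ]
spoon end [0.74041929 0.00816049 0.01      ] lemon [ 0.75483557 -0.04859428  0.02      ]
```

```bash

python3 -m pendant '[[0,0,-0.003,0,0,0],[0,0,-0.006,0,0,0],[0,0,-0.009,0,0,0],[0,0,-0.010,0,0,0],[0,0,-0.010,0,0,0],[0,0,-0.008,0,0,0],[0,0,-0.004,0,0,0],[0,0,-0.001,0.026,0,-1]]'|grep -E "pos|force"
python3 -m pendant '[[0,0,0,0.05,0,-2],[0,0,0,0.08,0,-3],[0,0,0,0.1,0,-4],[0,0,0,0.13,0,-5],[0,0,0,0.16,0,-6],[0,0,0,0.16,0,-6],[0,0,0,0.16,0,-6],[0,0,0,0.16,0,-6]]'|grep -E "pos|force"
python3 -m pendant '[[0,0,0,0.16,0,-6],[0,0,0,0.16,0,-6],[0,0,0,0.16,0,-6],[0,0,0,0.16,0,-6],[0,0,0,0.16,0,-6],[0,0,0,0.16,0,-6],[0,0,0,0.16,0,-6],[0,0,0,0.16,0,-6]]'|grep -E "pos|force"
python3 -m pendant '[[0,0,0,0.16,0,-6],[0,0,0,0.16,0,-6],[0,0,0,0.16,0,-6],[0,0,0,0.16,0,-6],[0,0,0,0.16,0,-6],[0,0,0,0.16,0,-6],[0,0,0,0.16,0,-6],[0,0,0,0.13,0,-5]]'|grep -E "pos|force"
python3 -m pendant '[[0,0,0,0.13,0,-5],[0,0,0,0.1,0,-4],[0,0,0,0.08,0,-3],[0,0,0,0.05,0,-2],[0,0,0,0.02,0,-0.7],[0,0,0,0,0,0],[0,0,0,0,0,0]]'|grep -E "pos|force"
python3 -c "
from u import *
st()
g=np.array([.4642,.095]);go([g[0],g[1],.10],Rt(72.3,-1.5))
cv2.imwrite('pics/l.png',cv2.resize(arm.get_image('top')[150:270,120:300,::-1],(800,533),interpolation=cv2.INTER_CUBIC))"
```

```text
eef_pos: [0.4303, -0.0487, 0.1197]
force: [0.6, 0.0, -3.6]
eef_pos: [0.4295, -0.0485, 0.1184]
force: [0.2, 0.4, -2.0]
eef_pos: [0.4296, -0.0486, 0.1184]
force: [-0.6, -0.1, -2.7]
eef_pos: [0.4297, -0.0487, 0.1184]
force: [0.2, 0.0, -4.6]
eef_pos: [0.4299, -0.0486, 0.1186]
force: [-0.3, 0.2, -3.0]
16.03 [ 0.4299 -0.0486  0.1186] [  72.27   -1.52 -179.98] F [-0.3  0.2 -3. ] w 0.0184 j [-0.4   0.25  1.91  0.03  0.98 -0.11]
rot [-0.02 -0.02 -0.03] then shift mm [146.7 -11.   22.5] |d| 149
```

View pics/l.png

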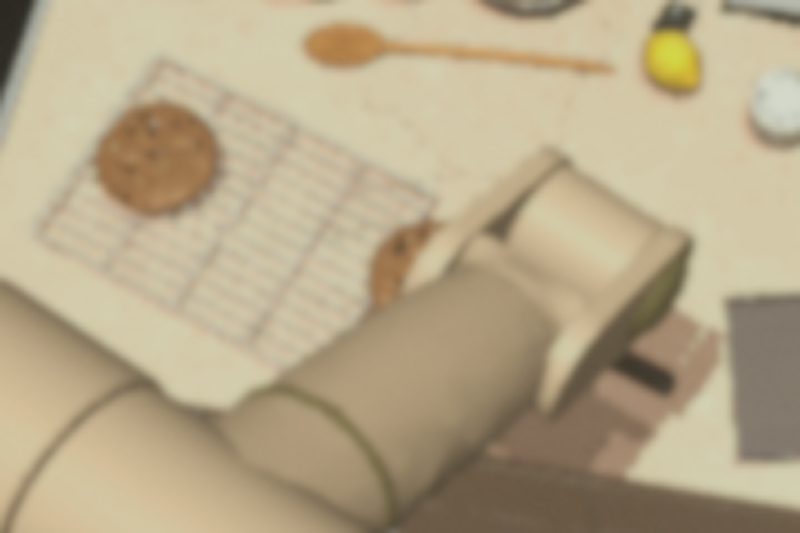

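Picture: the biscuit is still on the blade at (400,265), in line with the rack's free half. Moving over the rack and lowering.

```bash

python3 -m pendant '[[0.003,0,0,0,0,0],[0.006,-0.001,0.001,0,0,0],[0.009,-0.001,0.002,0,0,0],[0.012,-0.001,0.002,0,0,0],[0.012,-0.001,0.002,0,0,0],[0.012,-0.001,0.002,0,0,0],[0.012,-0.001,0.002,0,0,0],[0.012,-0.001,0.002,0,0,0]]'|grep -E "pos|force"
python3 -m pendant '[[0.012,-0.001,0.002,0,0,0],[0.012,-0.001,0.002,0,0,0],[0.012,-0.001,0.002,0,0,0],[0.011,-0.001,0.002,0,0,0],[0.009,0,0.001,0,0,0],[0.007,0,0.0005,0,0,0],[0.004,0,0,0,0,0],[0.0017,0,0,0,0,0]]'|grep -E "pos|force"
python3 -m pendant '[[0,0,0.003,0,0,0],[0,0,0.006,0,0,0],[0,0,0.006,0,0,0],[0,0,0.006,0,0,0],[0,0,0.004,0,0,0],[0,0,0.002,0,0,0],[0,0,0,0,0,0],[0,0,0,0,0,0]]'|grep -E "pos|force"
python3 -c "
from u import *
st();p,R=pose();x=p+R.apply([.15,0,.036])
c=np.array([.5326,.3094]);e=np.array([.304,.953]);n=np.array([-.953,.304]);print('blade',x,(x[:2]-c)@e,(x[:2]-c)@n)
for nm in('scene','top'):
  im=arm.get_image(nm);cv2.imwrite(f'pics/m_{nm}.png',im[:,:,::-1])
a=cv2.resize(cv2.imread('pics/m_scene.png')[130:260,120:310],(560,383),interpolation=cv2.INTER_CUBIC)
b=cv2.resize(cv2.imread('pics/m_top.png')[150:270,120:300],(560,373),interpolation=cv2.INTER_CUBIC)
cv2.imwrite('pics/m.png',cv2.resize(np.vstack([a,b]),(444,600)))
"
```

```text
eef_pos: [0.447, 0.0297, 0.1076]
force: [-0.3, -0.2, -2.3]
eef_pos: [0.4643, 0.0956, 0.1002]
force: [-0.6, -0.1, -2.6]
eef_pos: [0.4644, 0.0958, 0.0732]
force: [-0.2, -0.2, -3.4]
18.08 [0.4644 0.0958 0.0732] [  72.3    -1.54 -179.98] F [-0.2 -0.2 -3.4] w 0.019 j [-0.06  0.4   1.85  0.03  0.89  0.23]
blade [0.5102965  0.23954322 0.04119262] -0.07335377121531365 1.8772564641327068e-05
```

View pics/m.png

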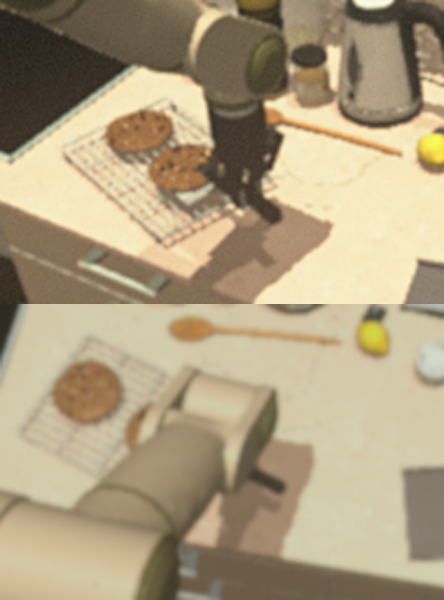

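Picture: both biscuits show in the scene view. The hot one, at (183,167), rides on the blade over the free half. Next I'll work out the nose-down tilt.

```bash
cat >> u.py <<'E'
rc=np.array([.5326,.3094]);re=np.array([.304,.953]);rn=np.array([-.953,.304])
def tip(th,nx,nz,yaw=72.3,c=rc,e=re):
    R=Rt(yaw,th);nose=np.r_[c+nx*e,nz];t=nose-R.apply([.205,0,.036]);p0,R0=pose()
    print(th,"rot",(R0.inv()*R).as_rotvec(degrees=True).round(2),"shift in START tool axes",(R0.inv().apply(t-p0)*1000).round(1));go(t,R)
def brown(z=.036,name=None):
    im=arm.get_image("scene");h=cv2.cvtColor(im,cv2.COLOR_RGB2HSV)
    m=((h[...,0]<17)&(h[...,1]>110)&(h[...,2]>50)&(h[...,2]<190)).astype(np.uint8);k=np.zeros_like(m);k[160:240,140:260]=1
    m=cv2.morphologyEx(m*k,cv2.MORPH_CLOSE,np.ones((3,3),np.uint8));cs,_=cv2.findContours(m,cv2.RETR_EXTERNAL,cv2.CHAIN_APPROX_NONE)
    if name: cv2.imwrite(name,im[:,:,::-1])
    for c in cs:
        if cv2.contourArea(c)<40: continue
        w=np.array([ray("scene",*q[0],z)[:2]-rc for q in c]);x,y=w@re,w@rn
        print("area",cv2.contourArea(c),"bbox",cv2.boundingRect(c),"rack x %.3f..%.3f y %.3f..%.3f"%(x.min(),x.max(),y.min(),y.max()))
E
python3 -c "
from u import *
brown(.055)
for t in (10,18): tip(t,-.022,.028)
"
```

```text
area 707.5 bbox (165, 177, 46, 34) rack x -0.124..0.104 y -0.047..0.057
10 rot [ 2.000e-02 -1.154e+01  1.000e-02] shift in START tool axes [  7.2  -0.1 -25.4]
rot [ 2.000e-02 -1.154e+01  1.000e-02] then shift mm [  2.   -0.1 -26.4] |d| 26
18 rot [ 2.000e-02 -1.954e+01  1.000e-02] shift in START tool axes [ 19.7  -0.1 -51.6]
rot [ 2.000e-02 -1.954e+01  1.000e-02] then shift mm [  1.3  -0.1 -55.3] |d| 55
```

```bash

python3 -m pendant '[[0.001,0,-0.003,0,-1.44,0],[0.0008,0,-0.003,0,-1.44,0],[0.0006,0,-0.0032,0,-1.44,0],[0.0005,0,-0.0034,0,-1.44,0],[0.0004,0,-0.0034,0,-1.44,0],[0.0003,0,-0.0034,0,-1.44,0],[0.0002,0,-0.0034,0,-1.44,0],[0.0001,0,-0.0034,0,-1.46,0]]'|grep -E "pos|force"
python3 -m pendant '[[0,0,0,0,0,0],[0,0,0,0,0,0],[0,0,0,0,0,0],[0,0,0,0,0,0]]'|grep -E "pos|force"
python3 -c "
from u import *
st();p,R=pose();x=p+R.apply([.205,0,.036]);print('nose',(x[:2]-rc)@re,(x[:2]-rc)@rn,x[2])
brown(.04,'pics/n0.png')
for t in (10,18): tip(t,-.022,.026)
"
```

```text
eef_pos: [0.4661, 0.1012, 0.0996]
force: [-0.1, 0.9, -2.4]
eef_pos: [0.466, 0.1009, 0.099]
force: [0.8, -0.3, -3.7]
19.23 [0.466  0.1009 0.099 ] [  72.29    9.99 -179.97] F [ 0.8 -0.3 -3.7] w 0.0186 j [ 0.06  0.42  1.74 -0.19  1.06  0.46]
nose -0.02322637264260799 0.00010693790576551048 0.028018442296093113
area 255.0 bbox (185, 195, 26, 17) rack x -0.106..-0.023 y -0.030..0.051
area 339.5 bbox (165, 177, 28, 18) rack x 0.020..0.127 y -0.057..0.047
10 rot [-0.03 -0.01 -0.01] shift in START tool axes [1.6 0.1 1.8]
rot [-0.03 -0.01 -0.01] then shift mm [1.6 0.1 1.8] |d| 2
18 rot [-0.03 -8.01 -0.01] shift in START tool axes [  8.6   0.1 -26.4]
rot [-0.03 -8.01 -0.01] then shift mm [  4.8   0.1 -27.3] |d| 28
```

```bash

python3 -m pendant '[[0.0008,0,-0.0045,0,-1.33,0],[0.0008,0,-0.0045,0,-1.33,0],[0.0008,0,-0.0045,0,-1.33,0],[0.0008,0,-0.0045,0,-1.33,0],[0.0008,0,-0.0045,0,-1.33,0],[0.0008,0,-0.0045,0,-1.35,0],[0,0,0,0,0,0],[0,0,0,0,0,0]]'|grep -E "pos|force"
python3 -c "
from u import *
st();p,R=pose();x=p+R.apply([.205,0,.036]);print('nose',(x[:2]-rc)@re,(x[:2]-rc)@rn,x[2])
brown(.04,'pics/n1.png')
for t in (18,24): tip(t,-.022,.024)
"
```

```text
eef_pos: [0.4695, 0.1118, 0.1243]
force: [0.6, 0.1, -3.0]
19.95 [0.4695 0.1118 0.1243] [ 72.33  17.99 180.  ] F [ 0.6  0.1 -3. ] w 0.0184 j [ 0.14  0.44  1.64 -0.3   1.21  0.58]
nose -0.023602716618733696 0.00014057770841773148 0.026784888419288985
area 186.0 bbox (185, 194, 23, 15) rack x -0.087..-0.023 y -0.046..0.048
area 343.5 bbox (165, 177, 29, 18) rack x 0.020..0.125 y -0.057..0.047
18 rot [-0.02 -0.01  0.02] shift in START tool axes [2.6 0.1 1.9]
rot [-0.02 -0.01  0.02] then shift mm [2.6 0.1 1.9] |d| 3
24 rot [-0.02 -6.01  0.02] shift in START tool axes [  7.5   0.1 -19.3]
rot [-0.02 -6.01  0.02] then shift mm [  5.4   0.1 -20. ] |d| 21
```

```bash

python3 -m pendant '[[0.001,0,-0.0033,0,-1,0],[0.001,0,-0.0033,0,-1,0],[0.001,0,-0.0033,0,-1,0],[0.001,0,-0.0033,0,-1,0],[0.001,0,-0.0033,0,-1,0],[0.0005,0,-0.0033,0,-1,0],[0,0,0,0,0,0],[0,0,0,0,0,0]]'|grep -E "pos|force"
python3 -c "
from u import *
st();p,R=pose();x=p+R.apply([.205,0,.036]);print('nose',(x[:2]-rc)@re,(x[:2]-rc)@rn,x[2])
brown(.04,'pics/n2.png')
"
```

```text
eef_pos: [0.4732, 0.1233, 0.1409]
force: [-0.8, -0.6, -2.2]
20.67 [0.4732 0.1233 0.1409] [  72.34   24.   -179.99] F [-0.8 -0.6 -2.2] w 0.0185 j [ 0.2   0.48  1.56 -0.37  1.33  0.64]
nose -0.022769439229996125 0.00016586721798820303 0.02464207509700886
area 122.0 bbox (184, 195, 21, 13) rack x -0.072..-0.023 y -0.038..0.049
area 340.0 bbox (165, 178, 29, 17) rack x 0.020..0.125 y -0.056..0.047
```

```bash

python3 -m pendant '[[0.0006,0,0.0014,0,0,0],[0,0,0,0,0,0],[-0.04,0,0,0,0,0],[0,0,0,0,0,0],[0,0,0,0,0,0]]'|grep -E "pos|force"
python3 -c "
from u import *
st();p,R=pose();x=p+R.apply([.205,0,.036]);print('nose',(x[:2]-rc)@re,(x[:2]-rc)@rn,x[2])
brown(.035,'pics/n3.png')
"
```

```text
eef_pos: [0.4619, 0.0873, 0.1563]
force: [-0.4, 0.2, -2.4]
21.13 [0.4619 0.0873 0.1563] [ 72.18  23.97 179.95] F [-0.4  0.2 -2.4] w 0.0186 j [ 0.14  0.41  1.62 -0.39  1.31  0.59]
nose -0.060430229790583934 -0.0006127355648425189 0.04012512863896375
area 167.0 bbox (184, 194, 28, 14) rack x -0.069..-0.017 y -0.057..0.044
area 338.5 bbox (165, 177, 29, 18) rack x 0.026..0.131 y -0.061..0.044
```

```bash

python3 -m pendant '[[-0.0177,0,0.0155,0,0,0],[-0.0177,0,0.0155,0,0,0],[0,0,0,0,0,0],[0,0,0,0,0,0]]'|grep -E "pos|force"
python3 -c "
from u import *
st();p,R=pose();x=p+R.apply([.205,0,.036]);print('nose',(x[:2]-rc)@re,(x[:2]-rc)@rn,x[2])
brown(.035,'pics/n4.png')
im=arm.get_image('top');h=cv2.cvtColor(im,cv2.COLOR_RGB2HSV);m=((h[...,0]<17)&(h[...,1]>110)&(h[...,2]<190)).astype(np.uint8)
m[:160]=0;m[:,260:]=0;m[250:]=0
cs,_=cv2.findContours(m,cv2.RETR_EXTERNAL,cv2.CHAIN_APPROX_NONE)
for c in cs:
  if cv2.contourArea(c)>20: w=np.array([ray('top',*q[0],.035)[:2]-rc for q in c]);print(cv2.boundingRect(c),(w@re).min(),(w@re).max(),(w@rn).min(),(w@rn).max())
"
```

```text
eef_pos: [0.4481, 0.0453, 0.1414]
force: [0.3, 0.6, -1.9]
21.52 [0.4481 0.0453 0.1414] [  72.28   24.01 -179.93] F [ 0.3  0.6 -1.9] w 0.0186 j [ 0.06  0.38  1.72 -0.41  1.23  0.54]
nose -0.10470801099580823 0.0002084435961061176 0.025074128418560826
area 394.5 bbox (184, 196, 30, 19) rack x -0.114..-0.012 y -0.051..0.054
area 341.0 bbox (165, 178, 29, 17) rack x 0.026..0.131 y -0.061..0.045
(142, 174, 22, 24) 0.06082300963789524 0.13731672283518637 -0.05864865996794025 0.038520328873653226
(189, 160, 17, 4) -0.03110929013934132 0.026909455889126837 -0.19957392373519403 -0.1630234783031262
```

The hot biscuit lies at rack x of about −0.055, centred. I'll finish withdrawing, lift, level, and return the turner to its original bare spot.

```bash

python3 -m pendant '[[-0.016,0,0.007,0,0,0],[-0.016,0,0.0065,0,0,0],[-0.016,0,0.0065,0,0,0],[-0.016,0,0.0065,0,0,0],[-0.02,0,-0.02,0,0,0],[0,0,-0.02,0,0,0],[0,0,0,0,0,0]]'|grep -E "pos|force"
python3 -c "
from u import *
st();brown(.028)
print((Rt(72.3,24).inv()*Rt(72.3,0)).as_rotvec(degrees=True));go([.437,-.003,.13],Rt(72.3,0))"
```

```text
eef_pos: [0.4288, -0.0218, 0.1916]
force: [-0.3, 0.3, -1.7]
22.2 [ 0.4288 -0.0218  0.1916] [ 72.17  23.89 179.59] F [-0.3  0.3 -1.7] w 0.0188 j [-0.09  0.24  1.76 -0.43  1.26  0.38]
area 405.0 bbox (184, 196, 30, 19) rack x -0.109..-0.001 y -0.053..0.050
area 337.5 bbox (165, 177, 28, 18) rack x 0.035..0.141 y -0.065..0.040
area 56.0 bbox (202, 160, 14, 6) rack x 0.120..0.173 y -0.213..-0.160
[-1.60196334e-15  2.40000000e+01  1.46957616e-15]
rot [ 0.23 23.93  0.03] then shift mm [20.7  2.9 59.6] |d| 63
```

```bash

python3 -m pendant '[[0,0,0,0,6,0],[0,0,0,0,6,0],[0,0,0,0,6,0],[0,0,0,0,5.93,0],[0,0,0,0,0,6.8],[0,0,0,0,0,6.8],[0,0,0,0,0,6.8],[0,0,0,0,0,6.8]]'|grep -E "pos|force"
python3 -m pendant '[[0,0,0,0,0,6.8],[0,0,0,0,0,6.8],[0,0,0,0,0,6.8],[0,0,0,0,0,6.8],[0,0,0,0,0,7.1],[0,0,0,0,0,0],[0,0,0,0,0,0]]'|grep -E "pos|force"
python3 -c "
from u import *
st();go([.437,-.003,.045],Rt(10.8,0))"
```

```text
eef_pos: [0.4264, -0.0222, 0.1871]
force: [0.5, 0.1, -2.7]
eef_pos: [0.4264, -0.0221, 0.1874]
force: [0.9, -0.0, -2.3]
23.5 [ 0.4264 -0.0221  0.1874] [1.1050e+01 1.4000e-01 1.7999e+02] F [ 0.9 -0.  -2.3] w 0.0185 j [-0.33  0.14  1.84 -0.    1.17  1.05]
rot [0.01 0.14 0.25] then shift mm [ 14.  -16.8 142.4] |d| 144
```

```bash

python3 -m pendant '[[0.0035,-0.004,0.027,0,0,0],[0.0035,-0.0042,0.03,0,0,0],[0.0035,-0.0043,0.03,0,0,0],[0.0035,-0.0043,0.03,0,0,0],[0,0,0.018,0,0,0],[0,0,0.007,0,0,0],[0,0,0,0,0,0],[0,0,0,0,0,0]]'|grep -E "pos|force"
python3 -m pendant '[[0,0,0.004,0,0,0],[0,0,0.002,0,0,0],[0,0,0,0,0,0]]'|grep -E "pos|force"
python3 -m pendant '[[0,0,0.001,0,0,0],[0,0,0,0,0,0]]'|grep -E "pos|force"
python3 -m pendant '[[0,0,0.001,0,0,0],[0,0,0,0,0,0]]'|grep -E "pos|force"
```

```text
eef_pos: [0.4376, -0.0037, 0.0468]
force: [-0.3, 0.7, -1.8]
eef_pos: [0.4373, -0.0037, 0.0405]
force: [0.4, 0.1, -2.2]
eef_pos: [0.4373, -0.0036, 0.0394]
force: [0.4, -0.0, -2.2]
eef_pos: [0.4372, -0.0036, 0.0383]
force: [-0.6, 0.0, -1.4]
```

```bash

python3 -m pendant '[[0,0,0.001,0,0,0],[0,0,0,0,0,0]]'|grep -E "pos|force"
python3 -m pendant '[[0,0,0.0005,0,0,0],[0,0,0,0,0,0]]'|grep -E "pos|force"
python3 -m pendant '[[0,0,0,0,0,0],[0,0,0,0,0,0],[0,0,0,0,0,0],[0,0,0,0,0,0],[0,0,0,0,0,0],[0,0,0,0,0,0],[0,0,0,0,0,0],[0,0,0,0,0,0]]' 0
python3 -m pendant '[[0,0,-0.01,0,0,0],[0,0,-0.02,0,0,0],[0,0,-0.03,0,0,0],[0,0,-0.035,0,0,0],[0,0,-0.035,0,0,0],[-0.03,0,-0.03,0,0,0],[-0.03,0,0,0,0,0],[0,0,0,0,0,0]]'|grep -E "pos|force"
python3 -c "
from u import *
st();brown(.028)
b=cv2.resize(arm.get_image('scene')[150:320,130:430,::-1],(530,300),interpolation=cv2.INTER_CUBIC)
a=cv2.resize(arm.get_image('top')[150:270,120:330,::-1],(525,300),interpolation=cv2.INTER_CUBIC)
cv2.imwrite('pics/z.png',np.vstack([a,b[:,:525]]))"
```

```text
eef_pos: [0.4374, -0.0036, 0.0374]
force: [-1.3, -0.2, 1.9]
eef_pos: [0.4374, -0.0037, 0.0371]
force: [-2.5, -0.2, 5.7]
time: 25.75
eef_pos: [0.4372, -0.0036, 0.0367]
tcp_rot: [0.001, 0.996, 0.094, -0.0]
force: [-0.3, 0.5, 0.5]
gripper_width: 0.0856
eef_pos: [0.376, -0.0146, 0.1972]
force: [0.2, -0.7, -0.9]
26.42 [ 0.376  -0.0146  0.1972] [ 10.79   0.   179.88] F [ 0.2 -0.7 -0.9] w 0.0853 j [-0.35  0.01  1.95 -0.    1.18  1.03]
area 411.0 bbox (184, 196, 31, 19) rack x -0.109..-0.001 y -0.055..0.050
area 338.5 bbox (165, 178, 29, 17) rack x 0.035..0.141 y -0.065..0.040
```

View pics/z.png

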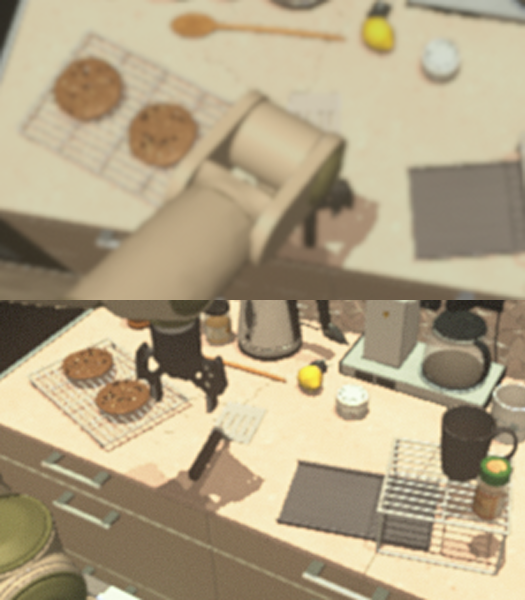

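Picture: both biscuits lie on the rack (hot one at (163,134) in the top half), the turner is flat on the worktop at (225,440), and the riser, mug and jar are unchanged. Handing in.

```bash
python3 -m pendant '[[0,0,0,0,0,0],[0,0,0,0,0,0],[0,0,0,0,0,0],[0,0,0,0,0,0]]' >/dev/null; python3 -c "
from u import *
brown(.028);print(arm.job_done())"
```

```text
area 408.0 bbox (184, 196, 31, 19) rack x -0.109..-0.001 y -0.053..0.050
area 336.5 bbox (165, 178, 29, 17) rack x 0.038..0.141 y -0.064..0.040
area 43.0 bbox (202, 161, 13, 5) rack x 0.117..0.169 y -0.203..-0.160
the job is handed in; nothing more can be done
None
```

The hot biscuit is on the cooling rack beside the other one, the turner is back on the bare worktop, and the job was handed in at about 27 s of the 72 s limit. `job_done` reports no verdict.

- **What I did:** I slid the blade under the biscuit against the sheet's lip, lifted it and drew it out from under the riser. I carried it over the free half of the rack and tilted the blade to 24° nose-down. It did not slide off by itself, so I pulled the blade out from under it while its front rested on the wires. I then laid the turner back on its original spot and released it.
- **Hot biscuit:** the last camera check put its centre at about x −55 mm, y 0 mm in the rack's frame. The same colour mask gave the same reading, within about 3 mm, in the four checks after the blade came out. It looks flat in both views.
- **Other items:** the other biscuit was still at x ≈ +89 mm. The mug, jar and riser looked unmoved, and I felt no sign of a knock on the riser in the wrist forces. The gripper was open and clear of the turner.
- **Not measured:** I judged the flatness of the biscuit and turner from the pictures only. No check failed. The mask positions are biased by up to about 14 mm when the wrong height is assumed, which is well inside the allowed range.

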